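# Lock the bench turntable with its bar

### The job

Lock the small turntable on the wooden jig, only by pushing with the fingertips. Turn the slotted steel disc by pushing its upright peg until the slot lines up with the dark locking bar, then push the bar by its upright thumb plate through the slot until its round nose sticks out beyond the keeper on the far side. Be gentle, do not grip the bar or the disc, do not lift the bar out of its guide, leave the printing blocks and the pot alone, and finish with the hand clear of everything.

Things in the scene. Friction and masses are not known exactly. Their poses are not given: they have to be found in the camera images.
- jig: Fixed jig: a pale wooden board 345 x 110 x 14 mm on the table, reaching from x = -250 to +95 mm, y = -55 to +55 mm. Origin: on the turntable's upright axis, at table height. x: the direction in which the bar is to be pushed; y level across the bar; z up. The turntable stands at the origin, the bar's guide on the -x side, the keeper on the +x side.
- bridge (a point): Centre of the top of the bridge over the bar, 36 mm above the table, on the jig's x axis; the bridge spans jig x = -66 to -49 mm. It ends the bar's aluminium guide channel, which runs from jig x = -245 mm (17.5 mm wide inside, floor 16 mm and walls 28 mm above the table).
- keeper (a point): Centre of the top of the keeper, 36 mm above the table: a low aluminium arch on the jig's x axis beyond the turntable, from jig x = 50 to 70 mm, with an opening 20 mm wide for the bar.
- turntable (a joint): Angle of the slotted disc about its upright axis, counter-clockwise from above. 0 and pi: the slot is lined up with the bar (both serve; turn the shorter way). Starts at 0.45 to 2.69, can turn from -0.4 to pi + 0.4. Light friction (0.06 N m): it stays where it is left; no stop or detent at the lined-up angles.
- slot (a point): Centre of the disc's slot, on the turntable's axis, 16 mm above the table (level of the bar's underside). The disc is steel, 80 mm across, its top 34 mm above the table; a 20 mm wide slot, open at the top, runs right across it along this point's x axis.
- peg (a point): The disc's dark upright steel peg, 12 mm thick, standing 24 mm above the disc's top (from 34 to 58 mm above the table), 25 mm from the disc's axis and square to the slot (on the turntable's +y side: at turntable 0 it stands on the jig's +y side). This point is halfway up the peg, on its axis. Pushing it sideways turns the disc.
- bar: The dark steel locking bar, loose in the guide channel, 166 mm long, 14 x 14 mm, about 0.22 kg. Origin: centre of its underside (the thumb plate does not count); x axis along it toward its nose, parallel to the jig's x axis, z up. It slides on the channel floor and starts with its nose under the bridge, 11 to 24 mm short of the disc's rim. It is stopped by the thumb plate meeting the bridge when its nose is at jig x = 90 mm.
- bar_nose (a point): The round nose end of the bar, the farthest point, at half its height (7 mm above its underside).
- bar_tail (a point): The middle of the rear face (looking to the bar's -x) of the thumb plate: an upright plate at the bar's tail end, 24 mm wide, 10 mm thick, from 14 to 36 mm above the bar's underside (30 to 52 mm above the table). This point is 25 mm above the bar's underside. Push here along the jig's x axis.
- print_block_1: A bystander: wooden printing block 50 x 55 x 29 mm, loose on the table beside the board. Origin: centre of its underside.
- print_block_3: A bystander: wooden printing block 50 x 50 x 31 mm, loose on the table beside the board. Origin: centre of its underside.
- paste_pot_a: A bystander: pale enamel pot, 75 mm across and 75 mm high, loose on the table. Origin: centre of its underside.

How it is judged:
By the outcome, as a careful person would: the job done as asked, in the order asked, and still so for the second after the job is handed in, with the robot touching nothing.
It also fails if it takes over 48 s, if anything falls off the work surface, if the arm or the gripper's body presses on something with over 40 N, if the wrist force passes 120 N, or if a joint passes its speed limit or range.

### The arm

A 6-joint arm with a two-finger parallel gripper is mounted at the origin on a cart in front of the work surface, level with it; the furniture and walls round the work are solid. World frame = base frame: x ahead of the robot, y to its left, z up, the work surface at z = 0. Lengths are in m, angles in rad, forces in N, time in s.
With the tool pointing down it reaches from about 0.25 to 0.775 m from the base axis. Payload 4 kg.
Tool frame: the origin (TCP) lies midway between the tips of the shut fingers; the grasp point (between the pads) lies 19 mm behind it; z points along the fingers, y is the direction in which the jaws open and shut (so a half turn about z gives the same grasp; the last joint's range is limited). The gripper opens to 94 mm and grips with 3 to 60 N. Pads are 16 mm wide; open, the fingers measure 119 mm over their backs; the gripper's body (75 mm by 177 mm) begins 78 mm behind the grasp point.
Start: joints at [1.122, 0.087, 1.371, -0, 1.684, -0.103], TCP at [0.186, 0.517, 0.206] pointing down, gripper open.
Joint ranges: [-3.1, 3.1], [-0.76, 2.03], [0.27, 2.55], [-1.08, 4.22], [0.17, 2.65], [-2.57, 2.57]. Speed limits (rad/s): [2.79, 2.79, 3.14, 3.14, 3.14, 3.14].

### API

Orientations are given as [roll, pitch, yaw] about the fixed x, y, z axes, in that order (R = Rz(yaw) Ry(pitch) Rx(roll)).
In Python, from bench import robot gives the robot as it stands.
- The arm moves only by the tool carry_out, never from a script. Its argument "deltas" is text: rows parted by semicolons, each of 7 numbers parted by spaces: the shift along the tool's x, y, z in mm, then the turn, a rotation vector about the tool's x, y, z in rad, then the closure, from 0 (fully open) to 1 (shut). A call has exactly 8 rows; each row is the pose to reach, as a shift and turn from the pose commanded when the call began, along the tool's axes at that moment; what a row does not reach only later rows make up. A row lasts 1/12 s, in which the tool goes at most 41.7 mm and 7.16 degrees, less where a joint would pass 70% of its speed; a pose out of reach is approached as far as the arm can. A call with a gripper value outside its range is refused whole. The fingers move at their own pace and stop on an object; the grip force is fixed at half the most. Time passes only in rows, so rows that repeat a pose let the fingers close, or fill a call up. It gives the time, the measured TCP pose, the force and the opening at its end, in the units of the state.
- robot.get_obs(): the state, without advancing time (a new reading comes with each control period).
- robot.snapshot(name): name is "side" or "top" or "wrist"; returns a dict with "pixels" (480x640x3 uint8, red, green, blue), "range_z" (480x640 float32, m along the optical axis (not along the pixel's ray), 0 where there is no reading), "camera_matrix" (3x3 intrinsics, pixels), "rvec" (rotation vector, rad) and "tvec" (3), from world to camera coordinates, as OpenCV has them. Camera axes: x right, y down, z forward; pixel columns grow to the right and rows downward; lengths in m; the calibration is good to about 2 mm. The wrist camera is an equidistant fisheye: a pixel r from the principal point sees the ray r / f radians off the axis. A picture is of the moment at which its call begins.
- robot.close_job(): hands the job in, once; it reports no verdict.
Trained networks look in a picture, given as the dict that the camera call returned (one of the last four; its "shot" number tells which), for a name from the list of things; names that differ only in an ending like _2 or _b are one class to them, and where a whole thing is asked for, a point or a joint stands for the part that bears it (a point fixed in the world has none). Each returns a list of dicts, best first, with "p" (0 to 1); they miss things now and then, are a little off and sometimes report something else, mostly with a low value. They report only what shows in the picture. A call takes as long as a camera call.
- robot.look_for(picture, thing): "at" ([x, y, z] in m, in the coordinates of the camera as it stood for that picture, good to about 4 mm: the middle of the surface that is visible of it).
- robot.place_of(picture, thing): "at" ([x, y, z] in m, in the coordinates of the camera as it stood for that picture, good to about 4 mm: a listed point, or the origin of a listed thing).
The state is a dict: "time": time; "joint_positions": joint angles; "qvel": joint speeds; "joint_torque": joint torques, N m; "tool_pos": TCP position; "ee_rot": TCP orientation; "wrist_force": force on the tool from outside, world axes, zero at the start; "wrist_torque": the same for the moment, N m; "width": finger opening in m.
Only numpy, scipy, OpenCV 4.12 (cv2) and the standard library are available. Lean on these libraries where they do the work, as an engineer would, in place of code of your own. Each camera call takes 0.05 s, during which the arm holds its last target.

## Working session

There is one attempt and no reset: what is moved stays moved. The work goes in short steps, Python scripts to look and compute and a tool call to move; the robot and the scene stay as the last step left them, time stands still between calls to the robot, and variables do not carry over. Pictures are saved under pics/ and viewed, and the job is handed in when it is done.

Besides the shell and the picture viewer there is one more tool, called after "Call:" as name(argument=value, ...), one argument or row to a line, values as JSON. carry_out: Moves the arm, as the interface text tells. Its arguments: {"type":"object","properties":{"deltas":{"type":"string"}},"required":["deltas"]}

```bash
mkdir -p pics
cat > h.py <<'E'
import numpy as np, cv2
from bench import robot
from scipy.spatial.transform import Rotation as R
def w(pic,p):
    M,_=cv2.Rodrigues(np.array(pic["rvec"],float)); return M.T@(np.array(p)-np.array(pic["tvec"]).ravel())
def px(pic,P):
    M,_=cv2.Rodrigues(np.array(pic["rvec"],float)); c=M@np.array(P)+np.array(pic["tvec"]).ravel(); q=pic["camera_matrix"]@c; return (q[:2]/q[2])
def save(pic,n): cv2.imwrite("pics/"+n+".png",cv2.cvtColor(pic["pixels"],cv2.COLOR_RGB2BGR))
E
python3 - <<'E'
from h import *
o=robot.get_obs(); print({k:np.round(v,3) for k,v in o.items()})
for n in("top","side"):
    s=robot.snapshot(n); save(s,n+"0")
    print(n, "cam at",np.round(w(s,[0,0,0]),3))
    for t in("jig","bridge","keeper","slot","peg","bar","bar_nose","bar_tail","print_block_1","print_block_3","paste_pot_a"):
        for d in robot.place_of(s,t)[:2]: 
            P=w(s,d["at"]); print(t,round(d["p"],2),np.round(P*1000,1),np.round(px(s,P)))
E
```

```text
{'time': np.float64(0.0), 'joint_positions': array([ 1.122,  0.088,  1.372, -0.   ,  1.684, -0.103]), 'qvel': array([ 0.   , -0.   , -0.   , -0.003,  0.001,  0.002]), 'joint_torque': array([-1.0000e-03, -3.4019e+01, -3.0242e+01,  7.2000e-02,  3.3000e-02,
       -0.0000e+00]), 'tool_pos': array([0.186, 0.517, 0.204]), 'ee_rot': array([-3.139, -0.   ,  2.796]), 'wrist_force': array([-0.429,  0.363, -0.212]), 'wrist_torque': array([ 0.041, -0.018,  0.018]), 'width': np.float64(0.094)}
top cam at [ 0.456 -0.163  0.987]
jig 0.57 [ 629.6 -153.9    1.7] [328. 188.]
jig 0.55 [ 465.6 -174.9    0. ] [338. 270.]
bridge 0.95 [ 589.2 -196.8   37.2] [350. 205.]
keeper 0.77 [ 672.2 -113.6   36.1] [307. 163.]
slot 0.97 [ 633.  -154.    19.8] [328. 185.]
peg 0.92 [ 628.6 -178.9   49.2] [341. 184.]
bar 0.92 [ 537.  -255.1   13.1] [379. 234.]
bar_nose 0.66 [ 590.6 -196.    22.7] [349. 206.]
bar_tail 0.7 [ 471.  -315.9   38.2] [412. 267.]
print_block_1 0.92 [ 522.6 -106.1    4. ] [303. 241.]
print_block_1 0.66 [ 467.1 -178.6   -1.2] [339. 269.]
print_block_3 0.92 [ 522.6 -106.1    4. ] [303. 241.]
print
[... 212 characters left out ...]
 19.3] [371. 255.]
bridge 0.62 [ 590.4 -194.4   38.1] [353. 261.]
keeper 0.93 [ 675.  -111.4   36.2] [386. 237.]
keeper 0.48 [ 627.2 -175.9   48. ] [370. 251.]
slot 0.76 [ 633.6 -147.4   16.9] [369. 255.]
slot 0.73 [ 626.7 -172.5   48.3] [369. 250.]
peg 0.89 [ 628.8 -176.    46.1] [371. 251.]
bar 0.89 [ 536.5 -248.8   18.8] [329. 287.]
bar_nose 0.93 [ 591.  -187.1   27.3] [353. 263.]
bar_tail 0.64 [ 474.1 -302.6   38.7] [299. 298.]
print_block_1 0.75 [ 525.9 -105.5    1.7] [317. 252.]
print_block_1 0.64 [ 471.4 -169.5   -0.8] [293. 272.]
print_block_3 0.75 [ 525.9 -105.5    1.7] [317. 252.]
print_block_3 0.64 [ 471.4 -169.5   -0.8] [293. 272.]
paste_pot_a 0.77 [375.1  86.5  -0.4] [248. 212.]
```

Run:
```python
import cv2
a=cv2.imread("pics/top0.png"); cv2.imwrite("pics/top0z.png",cv2.resize(a[130:330,200:460],None,fx=3,fy=3,interpolation=cv2.INTER_CUBIC))
a=cv2.imread("pics/side0.png"); cv2.imwrite("pics/side0z.png",cv2.resize(a[190:340,230:450],None,fx=3.5,fy=3.5,interpolation=cv2.INTER_CUBIC))
```

```text
(no output)
```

View pics/top0.png

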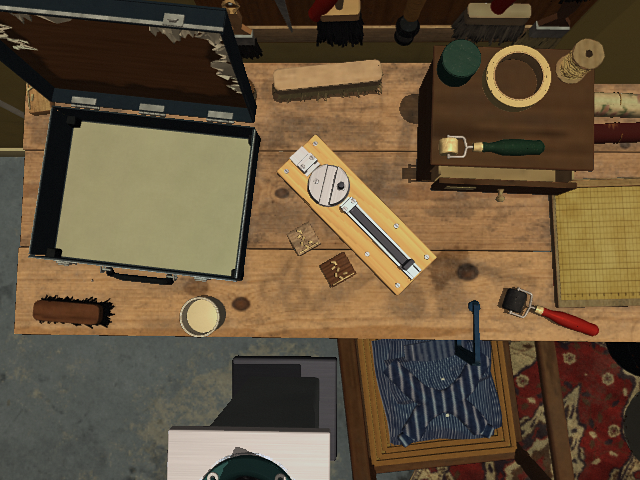

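View pics/top0z.png

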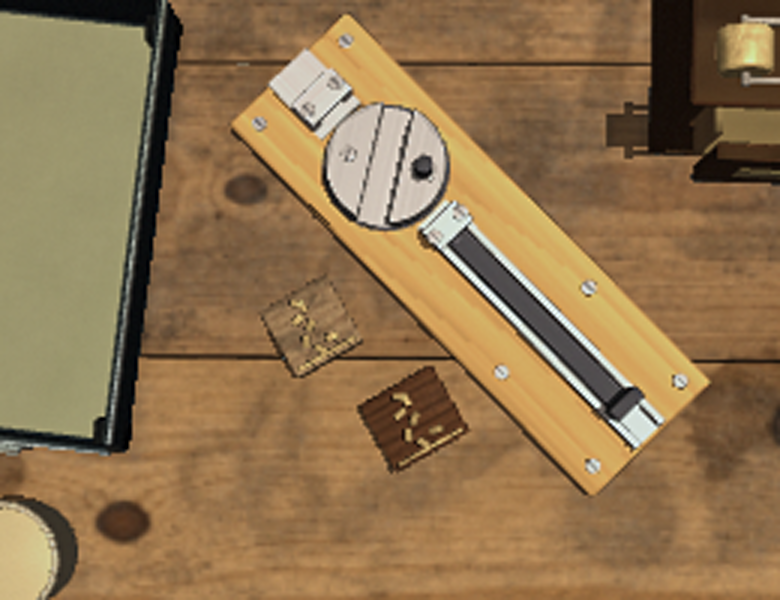

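View pics/side0z.png

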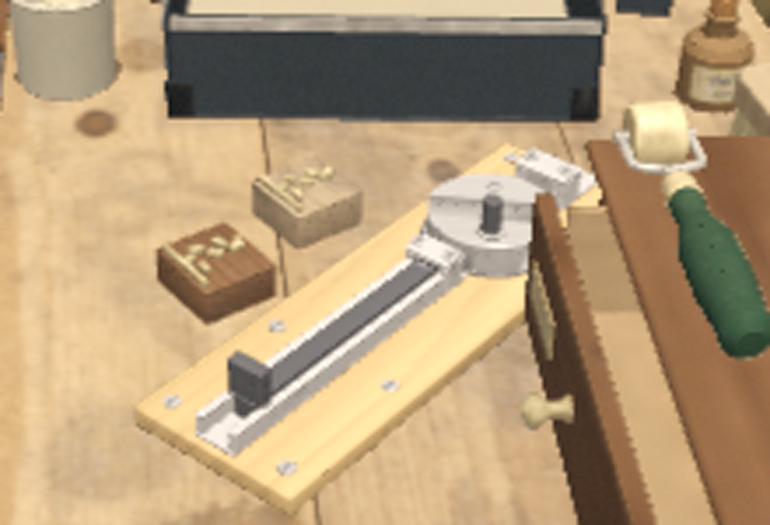

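The top view shows the board diagonally, about 45°, with the keeper at (307,163), the peg at (341,184) and the thumb plate at (410,266). The side view agrees. I'll refine the jig frame from the board corners and circle, and check the chest height.

Run:
```python
from h import *
s=robot.snapshot("top")
K=s["camera_matrix"]; M,_=cv2.Rodrigues(np.array(s["rvec"])); C=w(s,[0,0,0])
def ray(u,v,z):
    d=M.T@np.linalg.inv(K)@[u,v,1]; return C+d*(z-C[2])/d[2]
c=np.array([ray(200+a/3,130+b/3,.014) for a,b in[(347,14),(232,125),(593,494),(710,380)]])
print(np.round(c*1000,1)); e=[np.linalg.norm(c[i]-c[(i+1)%4]) for i in range(4)]; print(np.round(e,4))
d=(c[0]+c[1]-c[2]-c[3])[:2]; th=np.arctan2(d[1],d[0]); d=(c[0]-c[3]+0)[:2]; print("yaw",np.degrees(th))
ex=np.array([np.cos(th),np.sin(th)]); o=c.mean(0)[:2]-ex*(-.0775); print("origin",o)
ey=np.array([-ex[1],ex[0]])
for n,(a,b),z in[("peg top",(422,162),.058),("bolt on disc",(349,154),.034),("plate top",(630,398),.052),("disc c",(386,165),.034),("bridge",(446,224),.036),("keeper",(325,97),.036)]:
    p=ray(200+a/3,130+b/3,z)[:2]; q=p-o; print(n,np.round(p*1000,1),"jig",np.round(np.array([q@ex,q@ey])*1000,1))
z=s["range_z"]
for u,v in[(500,120),(500,175),(440,190),(495,193),(480,330),(250,60),(245,150),(330,80)]:
    r=np.linalg.inv(K)@[u,v,1]; P=w(s,r*z[v,u]); print((u,v),np.round(P,3))
# depth-based: disc points z 30-38
v,u=np.mgrid[130:330,250:460]; r=np.linalg.inv(K)@np.stack([u.ravel(),v.ravel(),np.ones(u.size)])
P=(M.T@(r*z[v.ravel(),u.ravel()]-np.array(s["tvec"]).reshape(3,1))).T
q=P[:,:2]-o; J=np.c_[q@ex,q@ey,P[:,2]]*1000
for n,m in[("board",(J[:,2]>9)&(J[:,2]<19)&(abs(J[:,0]+77)<200)&(abs(J[:,1])<80)),("disc",(J[:,2]>30)&(J[:,2]<40)&(abs(J[:,0])<43)&(abs(J[:,1])<45)),("peg",(J[:,2]>48)&(J[:,2]<65)&(abs(J[:,0])<43)&(abs(J[:,1])<45)),("plate",(J[:,2]>44)&(J[:,2]<58)&(J[:,0]<-150)&(abs(J[:,1])<30))]:
    A=J[m]; print(n,len(A),A.min(0).round(1),A.max(0).round(1),A.mean(0).round(1))
print(np.abs(J[(J[:,2]>9)&(J[:,2]<19)][:,2]).mean())
```

```text
[[ 735.  -129.1   14. ]
 [ 659.7  -53.2   14. ]
 [ 417.8 -292.1   14. ]
 [ 492.5 -368.3   14. ]]
[0.1069 0.34   0.1067 0.3407]
yaw 44.62561929475939
origin [ 0.6313873  -0.15625423]
peg top [ 627.3 -179. ] jig [-18.9 -13.3]
bolt on disc [ 636.7 -132. ] jig [20.8 13.5]
plate top [ 479.4 -310.3] jig [-216.4   -2.9]
disc c [ 629.6 -156.1] jig [-1.1  1.4]
bridge [ 591.  -195.1] jig [-56.1   0.8]
keeper [ 673.7 -116.1] jig [58.4 -1.2]
(500, 120) [ 0.709 -0.435  0.192]
(500, 175) [ 0.637 -0.464  0.102]
(440, 190) [ 0.609 -0.356  0.104]
(495, 193) [ 0.621 -0.488 -0.001]
(480, 330) [ 0.35  -0.455 -0.002]
(250, 60) [ 0.9   0.01 -0.01]
(245, 150) [0.704 0.013 0.01 ]
(330, 80) [ 0.829 -0.157  0.061]
board 7041 [-248.4  -54.8    9. ] [97.8 56.1 19. ] [-80.9   1.7  13.9]
disc 842 [-37.5 -39.4  30.1] [40.3 39.8 39. ] [ 2.3  1.3 33.9]
peg 34 [-25.3 -17.9  48.4] [-13.6  -7.7  60.3] [-19.8 -12.4  56.4]
plate 72 [-221.5  -11.1   44.6] [-211.6   12.9   55.1] [-216.3    1.1   50.9]
13.920540147903171
```

```bash
cat >> h.py <<'E'
O=np.array([.6315,-.1550]); TH=np.radians(44.6)
def J2W(x,y,z): # mm->m
    c,s=np.cos(TH),np.sin(TH); return np.array([O[0]+(c*x-s*y)/1000,O[1]+(s*x+c*y)/1000,z/1000])
def W2J(p):
    c,s=np.cos(TH),np.sin(TH); d=np.array(p[:2])-O; return np.array([c*d[0]+s*d[1],-s*d[0]+c*d[1],p[2]])*1000
def plan(T,yaw=TH):
    o=robot.get_obs(); r=R.from_euler("xyz",o["ee_rot"]); t=R.from_euler("xyz",[np.pi,0,yaw])
    print("t",o["time"],"jig",W2J(o["tool_pos"]).round(1),"d",(r.inv().apply(T-o["tool_pos"])*1000).round(1),"rv",(r.inv()*t).as_rotvec().round(3),"F",np.round(o["wrist_force"],1),"rot",np.round(o["ee_rot"],3))
E
python3 -c "
from h import *
T=J2W(-42,-19,150);print(T);plan(T)"
```

```text
[ 0.61493581 -0.19801892  0.15      ]
t 1.25 jig [155.3 791.3 205.5] d [-645.6 -527.9   55.5] rv [ 0.    -0.     2.017] F [-0.4  0.5  0.4] rot [ 3.141 -0.     2.796]
```

Call:
carry_out(
  deltas="-20 -16 0 0 0 0.08 1;-47 -38 0 0 0 0.18 1;-76 -62 0 0 0 0.29 1;-105 -86 0 0 0 0.4 1;-134 -110 0 0 0 0.5 1;-163 -134 0 0 0 0.6 1;-192 -158 0 0 0 0.7 1;-221 -182 0 0 0 0.8 1",
)

```text
time: 1.92
tool_pos: [0.3331, 0.2698, 0.2057]
ee_rot: [3.141, -0.0, 1.991]
wrist_force: [0.7, -0.4, -0.1]
width: 0.0438
```

```bash
python3 -c "
from h import *
plan(J2W(-42,-19,150))"
```

```text
t 1.9167 jig [ 85.8 511.9 205.7] d [-542.1   66.2   55.7] rv [ 1.000e-03 -1.000e-03  1.213e+00] F [ 0.7 -0.4 -0.1] rot [ 3.141 -0.     1.991]
```

Call:
carry_out(
  deltas="-36 4 0 0 0 0.1 1;-72 8 0 0 0 0.2 1;-108 12 0 0 0 0.3 1;-144 17 0 0 0 0.4 1;-180 21 0 0 0 0.5 1;-216 26 0 0 0 0.6 1;-252 30 0 0 0 0.7 1;-288 35 0 0 0 0.8 1",
)

```text
time: 2.58
tool_pos: [0.4839, 0.0216, 0.2057]
ee_rot: [3.141, -0.0, 1.19]
wrist_force: [0.7, -0.0, -0.3]
width: 0.0004
```

```bash
python3 -c "
from h import *
plan(J2W(-42,-19,120))"
```

```text
t 2.5833 jig [ 18.9 229.4 205.7] d [-155.3  203.1   85.8] rv [ 0.001 -0.001  0.412] F [ 0.7 -0.  -0.3] rot [ 3.141 -0.     1.19 ]
```

Call:
carry_out(
  deltas="-22 29 0 0 0 0.07 1;-44 58 0 0 0 0.14 1;-66 87 10 0 0 0.2 1;-88 115 25 0 0 0.27 1;-110 144 42 0 0 0.34 1;-132 173 60 0 0 0.412 1;-147 193 75 0 0 0.412 1;-155 203 86 0.001 -0.001 0.412 1",
)

```text
time: 3.25
tool_pos: [0.6157, -0.1982, 0.1166]
ee_rot: [-3.139, 0.003, 0.781]
wrist_force: [0.1, -0.7, 0.5]
width: 0.0007
```

Run:
```python
from h import *
plan(J2W(-42,-19,42))
s=robot.snapshot("top"); save(s,"top1")
a=cv2.imread("pics/top1.png"); cv2.imwrite("pics/top1z.png",cv2.resize(a[130:330,200:460],None,fx=3,fy=3,interpolation=cv2.INTER_CUBIC))
s=robot.snapshot("wrist"); save(s,"wrist1")
s=robot.snapshot("side"); save(s,"s1")
a=cv2.imread("pics/s1.png"); cv2.imwrite("pics/s1z.png",cv2.resize(a[150:340,230:450],None,fx=3.1,fy=3.1,interpolation=cv2.INTER_CUBIC))
```

```text
t 3.25 jig [-41.6 -19.7 116.6] d [-0.2 -0.5 74.6] rv [-0.003  0.003  0.003] F [ 0.1 -0.7  0.5] rot [-3.139e+00  3.000e-03  7.810e-01]
```

View pics/wrist1.png

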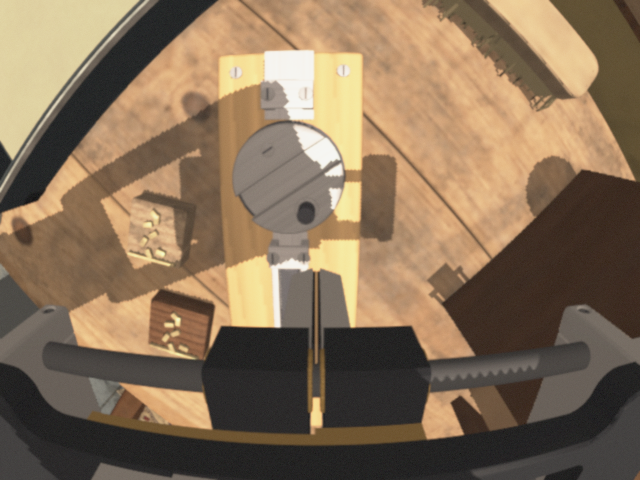

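View pics/s1z.png

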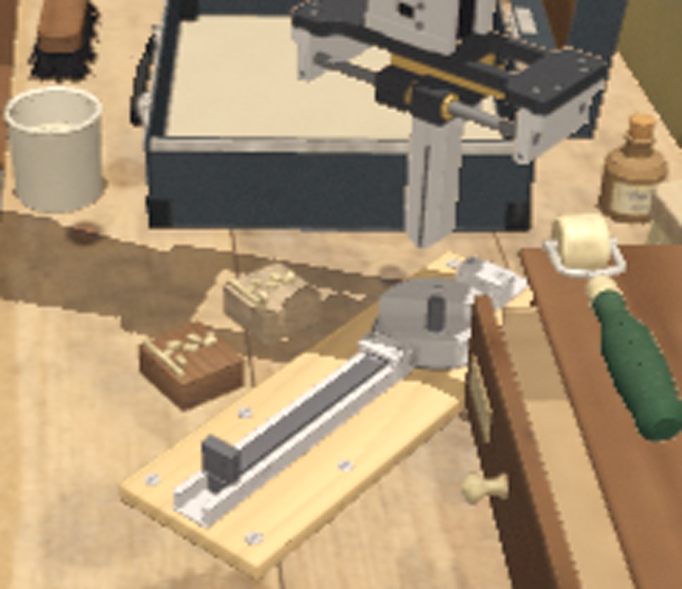

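View pics/top1z.png

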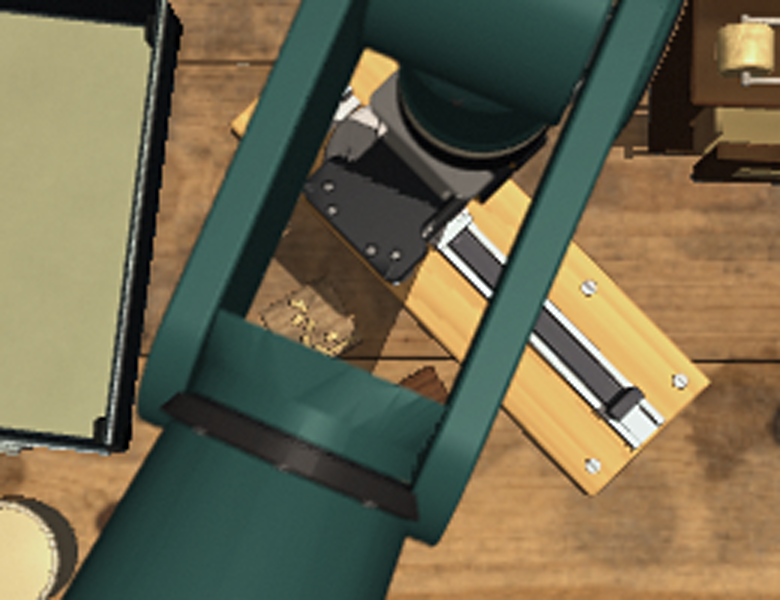

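The wrist view shows the disc at about (289,178) with the peg at (306,212), just ahead of the shut fingers. The side view shows the fingers above the board, clear of everything. Next I go down.

Call:
carry_out(
  deltas="0 0 12 0 0 0 1;0 0 25 0 0 0 1;0 0 37 0 0 0 1;0 0 48 0 0 0 1;0 0 58 0 0 0 1;0 0 66 0 0 0 1;0 0 70 0 0 0 1;0 0 70 0 0 0 1",
)

```text
time: 4.07
tool_pos: [0.6145, -0.1948, 0.0478]
ee_rot: [-3.138, 0.002, 0.784]
wrist_force: [0.2, 0.0, -0.9]
width: 0.0004
```

Run:
```python
from h import *
plan(J2W(-14,-19.5,42))
s=robot.snapshot("wrist"); save(s,"wrist2")
for t in("slot","peg","keeper","bridge"):
  for d in robot.place_of(s,t)[:1]: print(t,d["p"],W2J(w(s,d["at"])).round(1))
```

```text
t 4.0667 jig [-40.  -16.4  47.8] d [26.   3.3  5.7] rv [-0.003  0.002  0.005] F [ 0.2  0.  -0.9] rot [-3.138e+00  2.000e-03  7.840e-01]
slot 0.63 [ 6.1  3.7 15.9]
peg 0.65 [-17.7  -5.3  46.8]
keeper 0.96 [62.7  2.5 33.5]
bridge 0.84 [-56.5   0.3  34.7]
```

View pics/wrist2.png

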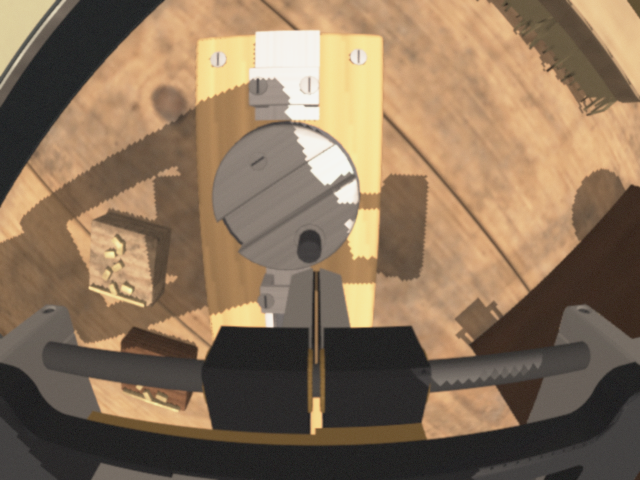

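Call:
carry_out(
  deltas="0 1 2 0 0 0 1;2 2 4 0 0 0 1;4 4 5 0 0 0 1;6 4 5 0 0 0 1;8 4 5 0 0 0 1;10 4 5 0 0 0 1;12 4 5 0 0 0 1;14 4 5 0 0 0 1",
)

```text
time: 4.98
tool_pos: [0.6254, -0.1945, 0.0442]
ee_rot: [3.138, 0.013, 0.782]
wrist_force: [-7.2, -15.3, 0.9]
width: 0.0005
```

Run:
```python
from h import *
plan(J2W(-14,-19.5,42))
s=robot.snapshot("wrist"); save(s,"wrist3")
```

```text
t 4.9833 jig [-32.  -23.9  44.2] d [18.1 -4.3  2. ] rv [0.003 0.013 0.004] F [ -7.2 -15.3   0.9] rot [3.138 0.013 0.782]
```

View pics/wrist3.png

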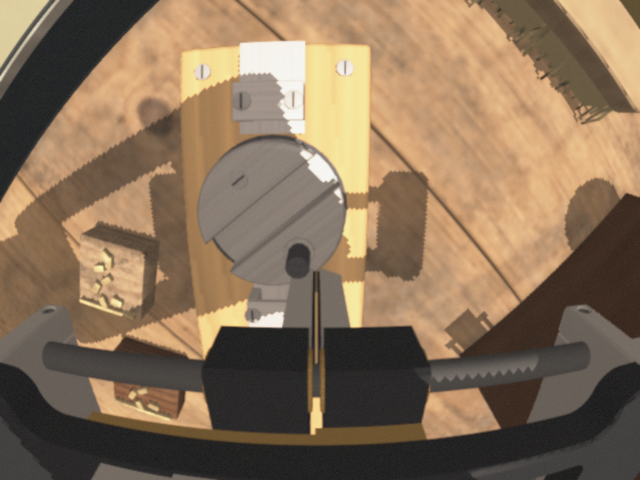

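The fingers touched the peg at its outer corner and met 17 N, with hardly any turn. The flat face is pushing at a poor angle, because the peg must first move toward jig -y. I'll back off, turn the tool about 28° to push along the chord, and shift it toward +y.

Call:
carry_out(
  deltas="-6 0 0 0 0 0 1;-14 0 0 0 0 0 1;-20 -5 0 0 0 0.1 1;-22 -12 0 0 0 0.2 1;-22 -17 0 0 0 0.3 1;-22 -19 0 0 0 0.4 1;-22 -19 0 0 0 0.5 1;-22 -19 0 0 0 0.5 1",
)

```text
time: 5.7
tool_pos: [0.5991, -0.1896, 0.0447]
ee_rot: [-3.141, 0.001, 0.283]
wrist_force: [0.2, -0.3, -0.6]
width: 0.0005
```

Run:
```python
from h import *
plan(J2W(-34,-5,43),TH-.5)
s=robot.snapshot("wrist"); save(s,"wrist4")
```

```text
t 5.7 jig [-47.4  -1.9  44.7] d [13.3 -3.6  1.7] rv [-0.001  0.001  0.004] F [ 0.2 -0.3 -0.6] rot [-3.141e+00  1.000e-03  2.830e-01]
```

View pics/wrist4.png

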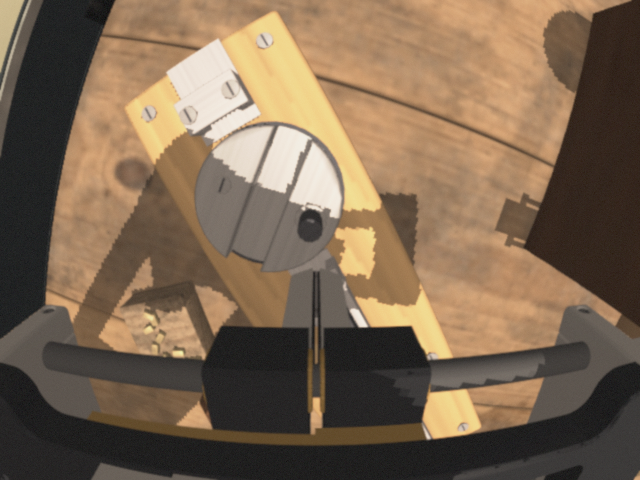

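The peg, at (310,222), is now straight ahead of the fingertips. I'll push along tool x.

Call:
carry_out(
  deltas="3 0 1 0 0 0 1;6 0 1 0 0 0 1;9 0 1 0 0 0 1;11 0 1 0 0 0 1;13 0 1 0 0 0 1;15 0 1 0 0 0 1;17 0 1 0 0 0 1;19 0 1 0 0 0 1",
)

```text
time: 6.42
tool_pos: [0.6166, -0.1853, 0.0434]
ee_rot: [3.142, 0.004, 0.284]
wrist_force: [-4.2, -1.4, 1.8]
width: 0.0004
```

Run:
```python
from h import *
plan(J2W(-12,-18.5,43),TH-.5)
s=robot.snapshot("wrist"); save(s,"wrist5")
```

```text
t 6.4167 jig [-31.9 -11.2  43.4] d [21.  -3.   0.3] rv [0.    0.004 0.006] F [-4.2 -1.4  1.8] rot [3.142 0.004 0.284]
```

View pics/wrist5.png

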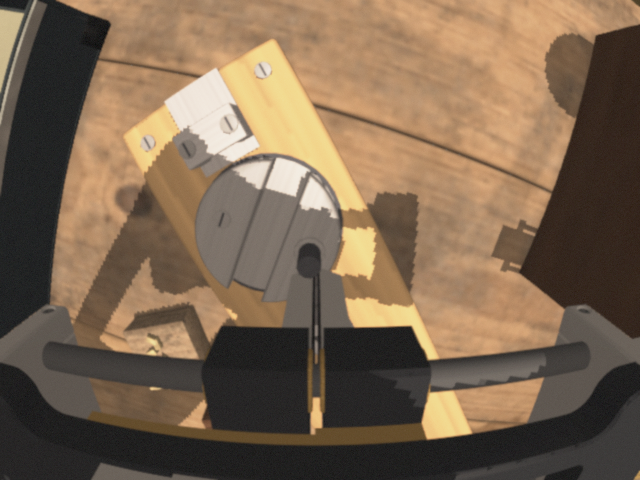

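Contact at 4 N, with the peg centred on the fingertips at (310,258). I continue.

Call:
carry_out(
  deltas="2 0 0 0 0 0 1;4 0 0 0 0 0 1;6 0 0 0 0 0 1;8 0 0 0 0 0 1;10 0 0 0 0 0 1;12 0 0 0 0 0 1;14 0 0 0 0 0 1;14 0 0 0 0 0 1",
)

```text
time: 7.13
tool_pos: [0.6305, -0.1823, 0.0433]
ee_rot: [3.14, 0.003, 0.283]
wrist_force: [-1.9, -2.8, -0.2]
width: 0.0007
```

Run:
```python
from h import *
plan(J2W(-12,-18.5,43),TH-.5)
s=robot.snapshot("wrist"); save(s,"wrist6")
```

```text
t 7.1333 jig [-19.9 -18.7  43.3] d [ 6.9 -3.9  0.3] rv [0.001 0.003 0.005] F [-1.9 -2.8 -0.2] rot [3.14e+00 3.00e-03 2.83e-01]
```

View pics/wrist6.png

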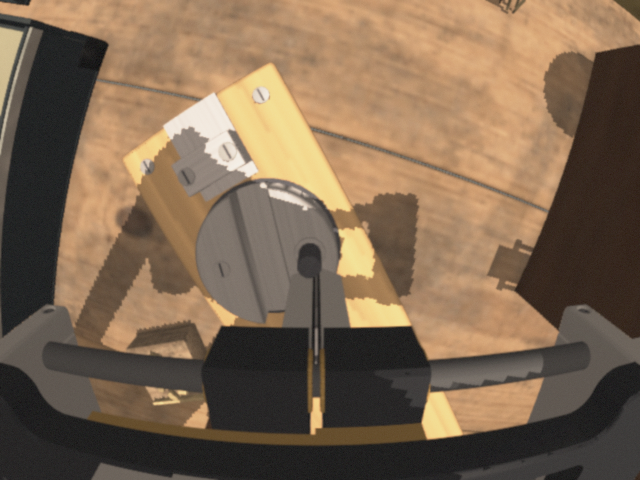

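```bash
cat >> h.py <<'E'
def ortho(s,z,xr,yr,k,name):
    # top-down jig view at height z(mm): up=+x, left=+y, k px/mm
    xs=np.arange(xr[1],xr[0],-1/k); ys=np.arange(yr[1],yr[0],-1/k)
    X,Y=np.meshgrid(xs,ys,indexing="ij"); c,sn=np.cos(TH),np.sin(TH)
    P=np.stack([O[0]+(c*X-sn*Y)/1000,O[1]+(sn*X+c*Y)/1000,np.full(X.shape,z/1000)],-1).reshape(-1,3)
    M,_=cv2.Rodrigues(np.array(s["rvec"],float)); C=P@M.T+np.array(s["tvec"]).ravel()
    K=s["camera_matrix"]; r=np.hypot(C[:,0],C[:,1]); t=np.arctan2(r,C[:,2])/np.maximum(r,1e-9)
    if name.startswith("w"): u=K[0,0]*t*C[:,0]+K[0,2]; v=K[1,1]*t*C[:,1]+K[1,2]
    else: u=K[0,0]*C[:,0]/C[:,2]+K[0,2]; v=K[1,1]*C[:,1]/C[:,2]+K[1,2]
    im=cv2.remap(cv2.cvtColor(s["pixels"],cv2.COLOR_RGB2BGR),u.reshape(X.shape).astype(np.float32),v.reshape(X.shape).astype(np.float32),cv2.INTER_CUBIC)
    for a in range(int(xr[0]),int(xr[1])):
        if a%20==0: i=int((xr[1]-a)*k); cv2.line(im,(0,i),(im.shape[1],i),(0,255,0) if a else (0,0,255),1)
    for a in range(int(yr[0]),int(yr[1])):
        if a%20==0: i=int((yr[1]-a)*k); cv2.line(im,(i,0),(i,im.shape[0]),(0,255,0) if a else (0,0,255),1)
    cv2.imwrite("pics/"+name+".png",im)
E
python3 - <<'E'
from h import *
s=robot.snapshot("wrist"); ortho(s,34,(-60,90),(-60,60),4,"w_o6")
E
```

```text
(no output)
```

View pics/w_o6.png

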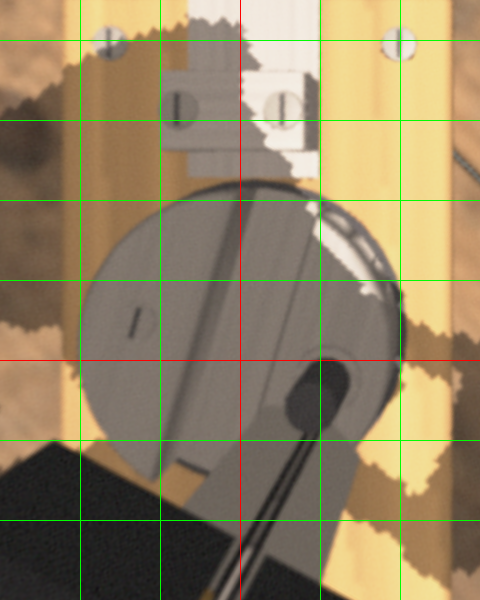

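The rectified view shows the slot edge from (245,200) to (165,470), so about 16° remain. That is roughly 6.5 mm of push.

Call:
carry_out(
  deltas="1 0 0 0 0 0 1;2 0 0 0 0 0 1;3 0 0 0 0 0 1;4 0 0 0 0 0 1;5 0 0 0 0 0 1;5 0 0 0 0 0 1;5 0 0 0 0 0 1;5 0 0 0 0 0 1",
)

```text
time: 7.9
tool_pos: [0.6357, -0.1791, 0.0433]
ee_rot: [-3.141, 0.001, 0.284]
wrist_force: [-1.5, -2.8, 0.3]
width: -0.0
```

Run:
```python
from h import *
plan(J2W(-12,-18.5,43),TH-.5)
s=robot.snapshot("wrist"); ortho(s,34,(-60,90),(-60,60),4,"w_o7")
```

```text
t 7.9 jig [-13.9 -20.1  43.3] d [ 0.9 -2.3  0.3] rv [-0.001  0.001  0.006] F [-1.5 -2.8  0.3] rot [-3.141e+00  1.000e-03  2.840e-01]
```

View pics/w_o7.png

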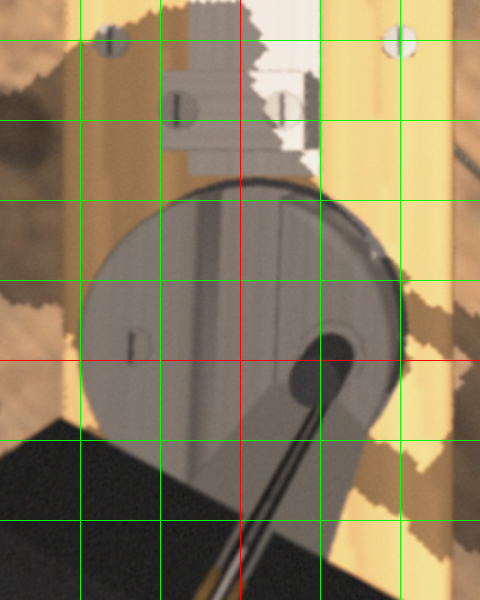

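Call:
carry_out(
  deltas="0.3 0 0 0 0 0 1;0.6 0 0 0 0 0 1;0.8 0 0 0 0 0 1;0.8 0 0 0 0 0 1;0.8 0 0 0 0 0 1;0.8 0 0 0 0 0 1;0.8 0 0 0 0 0 1;0.8 0 0 0 0 0 1",
)

```text
time: 8.62
tool_pos: [0.6361, -0.1789, 0.0433]
ee_rot: [-3.14, 0.002, 0.284]
wrist_force: [-3.1, 1.0, 0.1]
width: 0.0004
```

Call:
carry_out(
  deltas="-3 0 0 0 0 0 1;-8 0 0 0 0 0 1;-14 0 0 0 0 0 1;-20 0 -8 0 0 0 1;-22 0 -30 0 0 0 1;-22 0 -60 0 0 0 1;-22 0 -80 0 0 0 1;-22 0 -80 0 0 0 1",
)

```text
time: 9.28
tool_pos: [0.6182, -0.187, 0.1311]
ee_rot: [3.134, -0.009, 0.283]
wrist_force: [0.0, -0.9, 1.3]
width: 0.0003
```

Run:
```python
from h import *
plan(J2W(-245,0,130))
s=robot.snapshot("wrist"); ortho(s,34,(-60,90),(-60,60),4,"w_o8");
```

```text
t 9.2833 jig [-31.9 -13.5 131.1] d [-1.939e+02  8.930e+01  1.000e-01] rv [ 0.01  -0.007 -0.495] F [ 0.  -0.9  1.3] rot [ 3.134 -0.009  0.283]
```

View pics/w_o8.png

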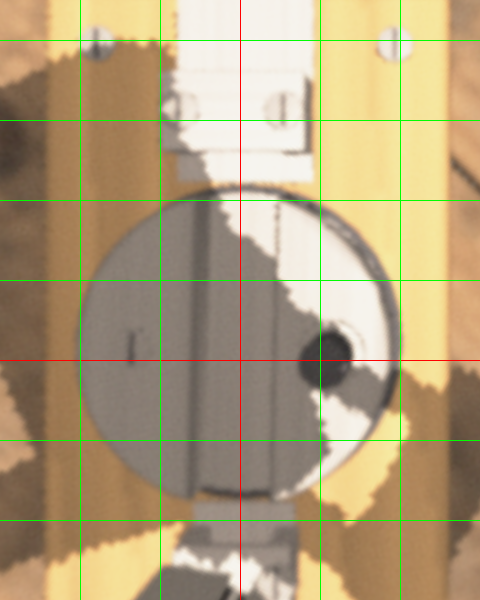

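The slot is within about 1° of the jig axis. I move to behind the thumb plate at height.

Call:
carry_out(
  deltas="-15 7 0 0 0 -0.06 1;-42 19 0 0 0 -0.12 1;-75 34 0 0 0 -0.19 1;-108 50 0 0 0 -0.26 1;-140 64 0 0 0 -0.33 1;-168 77 0 0 0 -0.4 1;-186 86 0 0 0 -0.46 1;-194 89 0 0.01 -0.007 -0.495 1",
)

```text
time: 10.0
tool_pos: [0.4505, -0.3266, 0.1221]
ee_rot: [-3.127, 0.007, 0.778]
wrist_force: [0.6, 0.7, 0.4]
width: 0.0003
```

Run:
```python
from h import *
plan(J2W(-243,0,38))
s=robot.snapshot("wrist"); save(s,"wrist9")
for d in robot.place_of(s,"bar_tail"): print(d["p"],W2J(w(s,d["at"])).round(1))
ortho(s,52,(-270,-130),(-60,60),4,"w_o9")
```

```text
t 10.0 jig [-249.3    4.9  122.1] d [ 6.9  6.1 84. ] rv [-0.015  0.007 -0.001] F [0.6 0.7 0.4] rot [-3.127  0.007  0.778]
0.77 [-224.1    2.1   37.5]
```

View pics/wrist9.png

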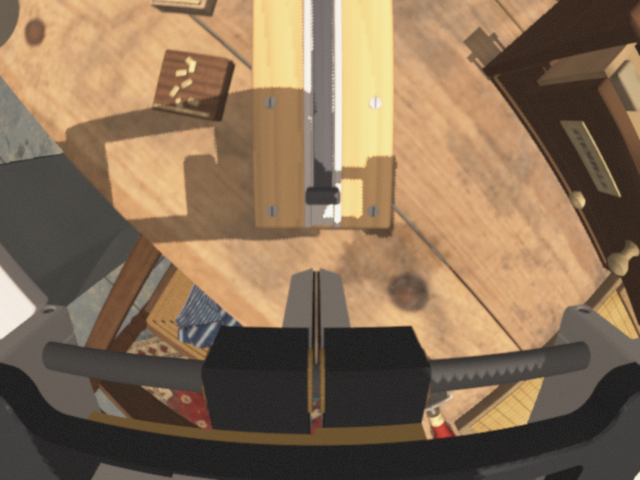

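View pics/w_o9.png

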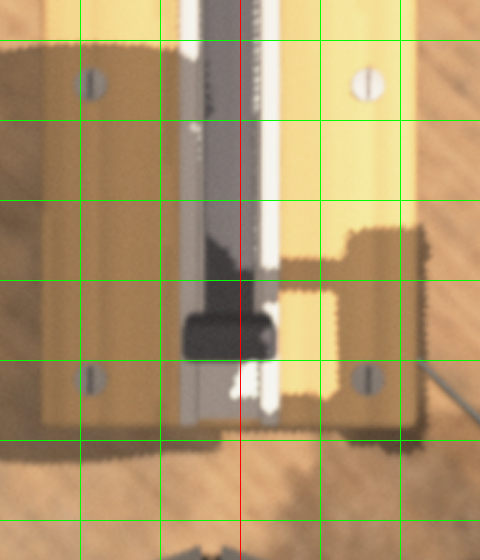

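The plate's rear face is at jig x = -220.5, and the fingertips are behind it. I go down behind it.

Call:
carry_out(
  deltas="0 0 12 0 0 0 1;0 -1 28 0 0 0 1;0 -2 44 0 0 0 1;0 -2 60 0 0 0 1;0 -2 74 0 0 0 1;0 -2 84 0 0 0 1;0 -2 88 0 0 0 1;0 -2 88 0 0 0 1",
)

```text
time: 10.77
tool_pos: [0.451, -0.3221, 0.0337]
ee_rot: [-3.126, 0.005, 0.779]
wrist_force: [-0.6, 0.8, 0.2]
width: 0.0004
```

Run:
```python
from h import *
plan(J2W(-230,2,38))
s=robot.snapshot("wrist"); save(s,"wrist10")
s=robot.snapshot("side"); save(s,"s10")
a=cv2.imread("pics/s10.png"); cv2.imwrite("pics/s10z.png",cv2.resize(a[180:340,230:450],None,fx=3.5,fy=3.5,interpolation=cv2.INTER_CUBIC))
```

```text
t 10.7667 jig [-245.8    7.8   33.7] d [15.8  5.7 -4.4] rv [-0.015  0.005  0.001] F [-0.6  0.8  0.2] rot [-3.126  0.005  0.779]
```

View pics/wrist10.png

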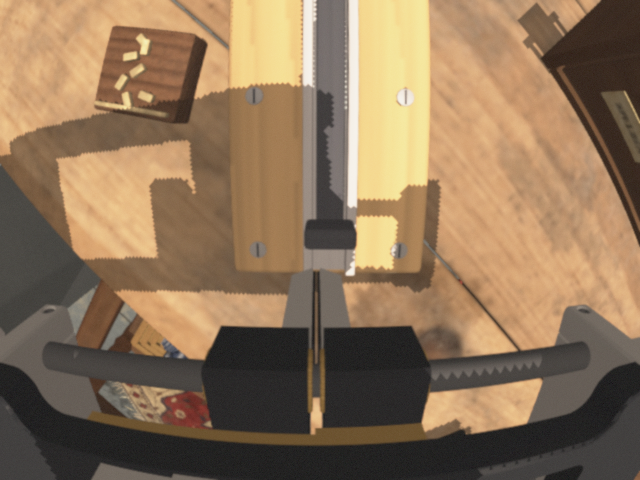

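View pics/s10z.png

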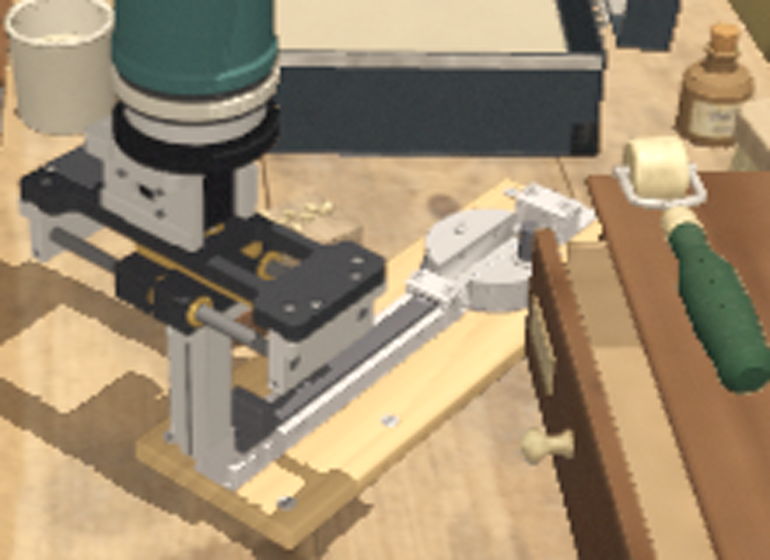

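The fingertips are behind the plate and about 5 mm too far toward +y, so I correct the sideways position, height and small tilt while closing in.

Call:
carry_out(
  deltas="0 2 -2 -0.005 0 0 1;0 4 -4 -0.01 0.003 0 1;2 5 -4 -0.015 0.005 0 1;5 5 -4 -0.015 0.005 0 1;8 5 -4 -0.015 0.005 0 1;11 5 -4 -0.015 0.005 0 1;13 5 -4 -0.015 0.005 0 1;15 5 -4 -0.015 0.005 0 1",
)

```text
time: 11.53
tool_pos: [0.4659, -0.3161, 0.0395]
ee_rot: [3.139, 0.0, 0.779]
wrist_force: [0.2, -0.1, -0.4]
width: 0.0003
```

Run:
```python
from h import *
plan(J2W(-230,2,38))
s=robot.snapshot("wrist"); save(s,"wrist11")
```

```text
t 11.5333 jig [-231.     1.5   39.5] d [ 1.  -0.5  1.5] rv [0.003 0.    0.001] F [ 0.2 -0.1 -0.4] rot [3.139 0.    0.779]
```

View pics/wrist11.png

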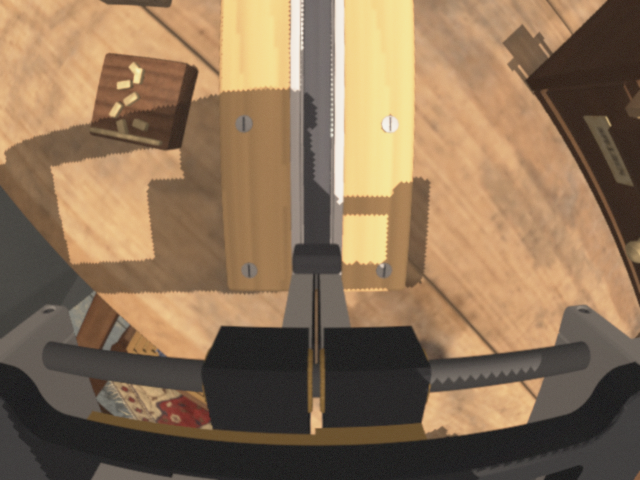

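The fingers are centred on the plate. I push gently along jig x.

Call:
carry_out(
  deltas="3 0 0 0 0 0 1;6 0 0 0 0 0 1;10 0 0 0 0 0 1;14 0 0 0 0 0 1;18 0 0 0 0 0 1;22 0 0 0 0 0 1;26 0 0 0 0 0 1;30 0 0 0 0 0 1",
)

```text
time: 12.25
tool_pos: [0.4873, -0.295, 0.0395]
ee_rot: [3.139, 0.0, 0.779]
wrist_force: [-0.4, -0.7, -0.3]
width: 0.0002
```

Run:
```python
from h import *
plan(J2W(-86,2,39))
s=robot.snapshot("wrist"); save(s,"wrist12")
```

```text
t 12.25 jig [-200.9    1.5   39.5] d [114.9  -0.4   0.4] rv [0.003 0.    0.001] F [-0.4 -0.7 -0.3] rot [3.139 0.    0.779]
```

View pics/wrist12.png

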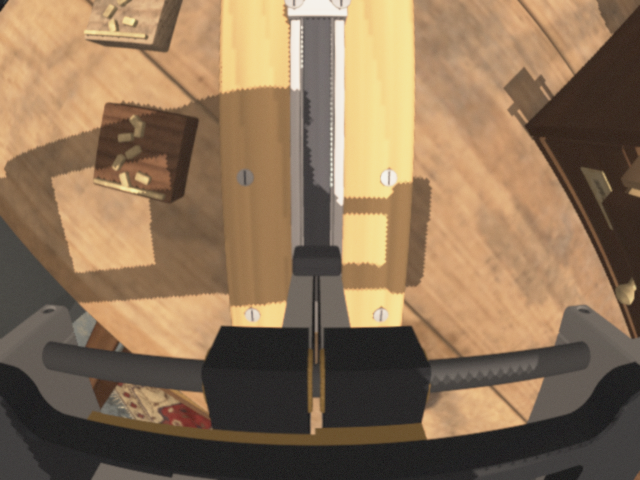

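The bar is sliding and the force is under 1 N. I keep going.

Call:
carry_out(
  deltas="4 0 0 0 0 0 1;8 0 0 0 0 0 1;12 0 0 0 0 0 1;16 0 0 0 0 0 1;20 0 0 0 0 0 1;24 0 0 0 0 0 1;28 0 0 0 0 0 1;32 0 0 0 0 0 1",
)

```text
time: 12.97
tool_pos: [0.5101, -0.2726, 0.0396]
ee_rot: [3.139, 0.0, 0.779]
wrist_force: [-1.7, -1.2, -1.0]
width: 0.0001
```

Call:
carry_out(
  deltas="4 0 0 0 0 0 1;8 0 0 0 0 0 1;12 0 0 0 0 0 1;16 0 0 0 0 0 1;20 0 0 0 0 0 1;24 0 0 0 0 0 1;28 0 0 0 0 0 1;32 0 0 0 0 0 1",
)

```text
time: 13.63
tool_pos: [0.5329, -0.2503, 0.0397]
ee_rot: [3.138, 0.001, 0.779]
wrist_force: [-0.9, -1.6, -0.4]
width: 0.0005
```

Run:
```python
from h import *
plan(J2W(-86,2,39))
s=robot.snapshot("wrist"); save(s,"wrist13")
```

```text
t 13.6333 jig [-137.1    1.4   39.7] d [51.1 -0.6  0.7] rv [0.003 0.001 0.   ] F [-0.9 -1.6 -0.4] rot [3.138e+00 1.000e-03 7.790e-01]
```

View pics/wrist13.png

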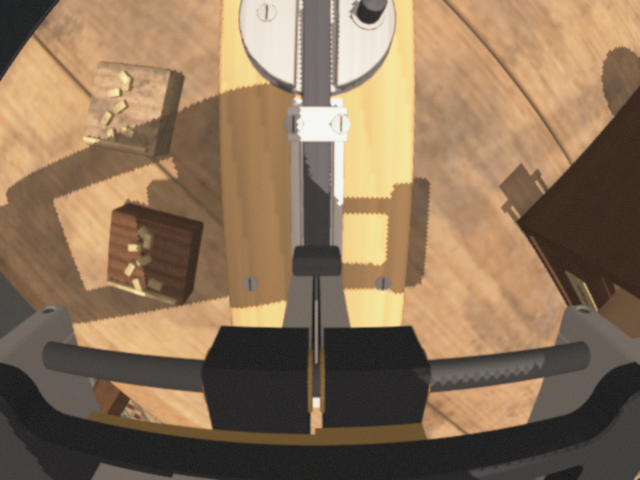

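The bar is running through the slot. I continue through the keeper.

Call:
carry_out(
  deltas="4 0 0 0 0 0 1;8 0 0 0 0 0 1;12 0 0 0 0 0 1;16 0 0 0 0 0 1;20 0 0 0 0 0 1;24 0 0 0 0 0 1;28 0 0 0 0 0 1;32 0 0 0 0 0 1",
)

```text
time: 14.35
tool_pos: [0.5557, -0.2277, 0.0396]
ee_rot: [3.139, 0.0, 0.779]
wrist_force: [-0.9, -1.4, 0.5]
width: 0.0005
```

Call:
carry_out(
  deltas="2 0 0 0 0 0 1;4 0 0 0 0 0 1;6 0 0 0 0 0 1;8 0 0 0 0 0 1;10 0 0 0 0 0 1;12 0 0 0 0 0 1;14 0 0 0 0 0 1;15 0 0 0 0 0 1",
)

```text
time: 15.02
tool_pos: [0.5663, -0.2173, 0.0396]
ee_rot: [3.139, 0.0, 0.779]
wrist_force: [-1.2, -2.2, 1.7]
width: 0.0004
```

Run:
```python
from h import *
plan(J2W(-84,2,39))
s=robot.snapshot("wrist"); save(s,"wrist14"); ortho(s,36,(-100,60),(-60,60),3.5,"w_o14")
```

```text
t 15.0167 jig [-90.2   1.4  39.6] d [ 6.2 -0.5  0.6] rv [0.003 0.    0.   ] F [-1.2 -2.2  1.7] rot [3.139 0.    0.779]
```

View pics/wrist14.png

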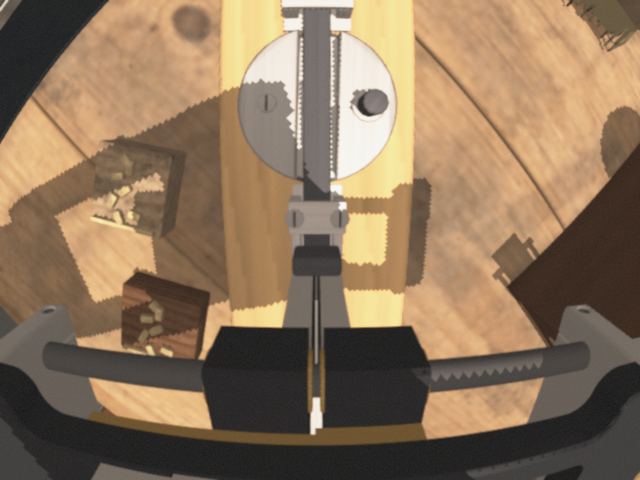

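The gap from plate to bridge is about 8 mm, so the nose is at about 82 mm, already past the keeper. I push a little more, slowly, for margin.

Call:
carry_out(
  deltas="1 0 0 0 0 0 1;2 0 0 0 0 0 1;3 0 0 0 0 0 1;4 0 0 0 0 0 1;5 0 0 0 0 0 1;5 0 0 0 0 0 1;5 0 0 0 0 0 1;5 0 0 0 0 0 1",
)

```text
time: 15.73
tool_pos: [0.5698, -0.2138, 0.0396]
ee_rot: [3.139, -0.0, 0.779]
wrist_force: [-1.9, -1.4, 1.7]
width: 0.0003
```

Call:
carry_out(
  deltas="-3 0 0 0 0 0 1;-8 0 0 0 0 0 1;-15 0 0 0 0 0 1;-22 0 -8 0 0 0 1;-30 0 -35 0 0 0 1;-38 0 -70 0 0 0 1;-45 0 -105 0 0 0 1;-50 0 -130 0 0 0 1",
)

```text
time: 16.4
tool_pos: [0.5337, -0.25, 0.1737]
ee_rot: [3.135, -0.001, 0.778]
wrist_force: [0.8, 0.5, 0.5]
width: 0.0005
```

Call:
carry_out(
  deltas="-30 0 -10 0 0 0 1;-65 0 -20 0 0 0 1;-100 0 -20 0 0 0 1;-135 0 -20 0 0 0 1;-165 0 -20 0 0 0 1;-180 0 -20 0 0 0 1;-185 0 -20 0 0 0 1;-185 0 -20 0 0 0 1",
)

```text
time: 17.07
tool_pos: [0.4011, -0.3796, 0.1901]
ee_rot: [3.138, 0.0, 0.776]
wrist_force: [-0.4, 0.1, -0.1]
width: 0.0003
```

Run:
```python
from h import *
plan(J2W(-84,2,39))
s=robot.snapshot("top"); save(s,"top15"); ortho(s,30,(-110,100),(-60,60),2.8,"top_o15")
a=cv2.imread("pics/top15.png"); cv2.imwrite("pics/top15z.png",cv2.resize(a[130:330,200:460],None,fx=3,fy=3,interpolation=cv2.INTER_CUBIC))
for t in("bar_nose","keeper","bar_tail","bridge","slot","peg","print_block_1","paste_pot_a"):
  for d in robot.place_of(s,t)[:2]: print(t,round(d["p"],2),W2J(w(s,d["at"])).round(1),w(s,d["at"]).round(4))
s=robot.snapshot("side"); save(s,"s15")
a=cv2.imread("pics/s15.png"); cv2.imwrite("pics/s15z.png",cv2.resize(a[180:340,230:450],None,fx=3.5,fy=3.5,interpolation=cv2.INTER_CUBIC))
for t in("bar_nose","keeper","bar_tail"):
  for d in robot.place_of(s,t)[:1]: print(t,round(d["p"],2),W2J(w(s,d["at"])).round(1))
```

```text
t 17.0667 jig [-321.8    1.9  190.1] d [237.8  -1.2 151.1] rv [ 0.004  0.    -0.002] F [-0.4  0.1 -0.1] rot [3.138 0.    0.776]
bar_nose 0.97 [87.3  0.5 23.2] [ 0.6933 -0.0934  0.0232]
bar_nose 0.33 [-16.8 347.3  -3.5] [ 0.3757  0.0805 -0.0035]
keeper 0.85 [58.8 -2.2 34.9] [ 0.6749 -0.1153  0.0349]
bar_tail 0.76 [-80.1  -0.   39.1] [ 0.5744 -0.2113  0.0391]
bar_tail 0.24 [ 6.3 -3.5 13. ] [ 0.6384 -0.153   0.013 ]
bridge 0.75 [-60.2  -1.2  38.3] [ 0.5894 -0.1981  0.0383]
slot 0.72 [ 1.8 -0.3 15.5] [ 0.633  -0.1539  0.0155]
peg 0.56 [  5.4 -26.2  47. ] [ 0.6537 -0.1698  0.047 ]
print_block_1 0.93 [-132.5  102.    -1.9] [ 0.4655 -0.1754 -0.0019]
print_block_1 0.61 [-43.1 110.5   5.6] [ 0.5232 -0.1066  0.0056]
paste_pot_a 0.71 [-56.    2.9  37.5] [ 0.5896 -0.1923  0.0375]
paste_pot_a 0.58 [-17.3 345.6  -0.8] [ 0.3765  0.0789 -0.0008]
bar_nose 0.84 [93.5  5.2 26.4]
keeper 0.64 [64.7  0.6 36. ]
bar_tail 0.73 [-70.9   3.4  41.7]
```

View pics/top15z.png

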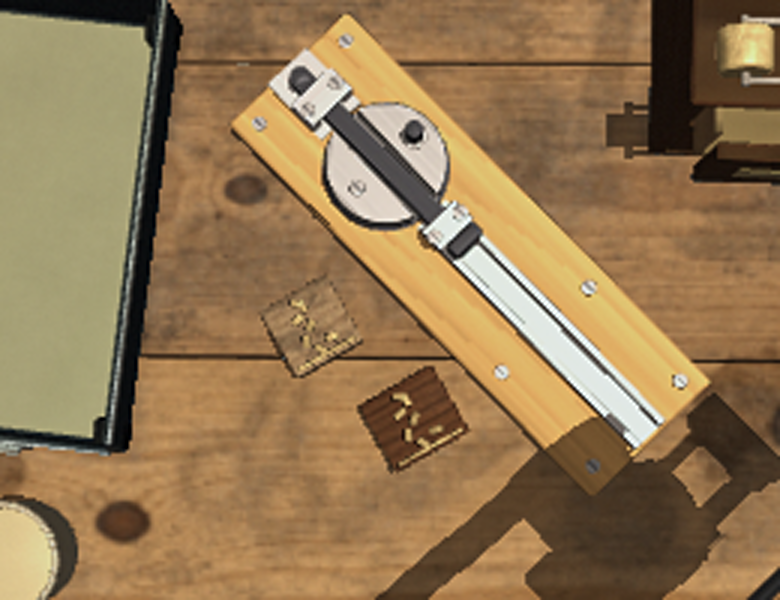

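View pics/s15z.png

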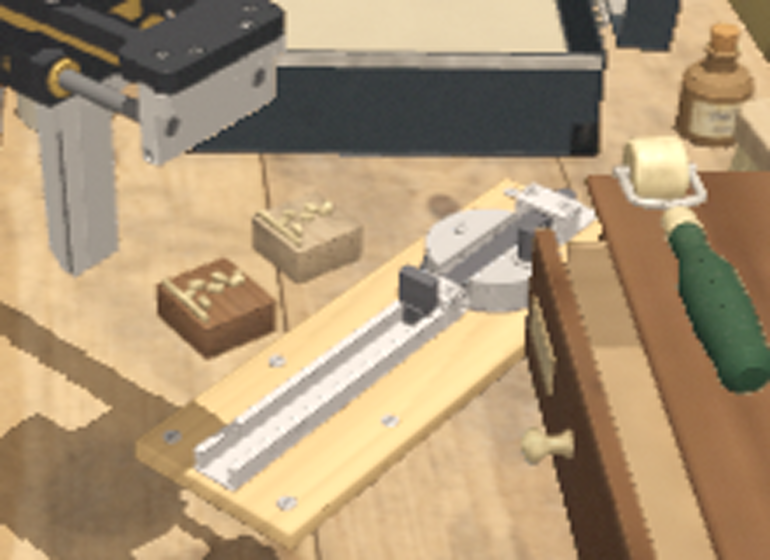

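View pics/top_o15.png

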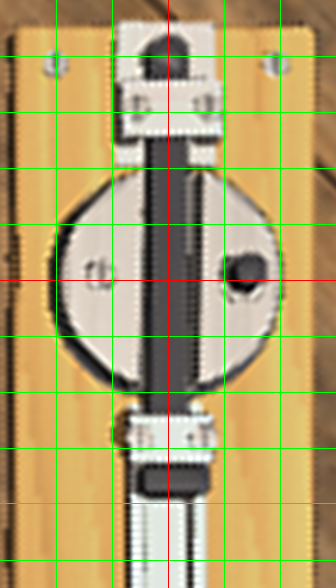

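The nose shows clearly beyond the keeper (top view, about (300,77) in the zoom). The bar lies level through the slot, the blocks have not moved and the hand is clear, so I hand it in.

```bash
python3 -c "
from h import *
print(robot.get_obs()['wrist_force'].round(2)); print(robot.close_job())"
```

```text
[-0.99  0.16 -0.44]
the job is handed in; nothing more can be done
None
```

The turntable is locked and the job is handed in, about 17 s into the 48 s. I turned the disc by its peg to the lined-up angle near pi (within about 1°). Then I pushed the bar by its thumb plate through the slot and keeper with shut fingertips, gripping nothing. I backed off and raised the hand well clear.

**Last checks:**
- **Nose:** the top camera puts it at about jig x = 87 mm, roughly 17 mm past the keeper's far face. The thumb plate is only a few millimetres short of the bridge.
- **Bar and bystanders:** the bar lies level in its guide. The printing blocks stand where they were at the start. The pot was not near the work.
- **Force:** pushing the bar took about 3 N or less.

**What went wrong or disagreed:**
- My first push on the peg met about 17 N with hardly any turn, because the fingers pushed at a bad angle. I backed off, turned the tool about 28° and repeated it at about 4 N.
- The side camera puts all the jig points a few millimetres (about 6 to 9) further along x than the top camera. In both views the nose is about 29 mm beyond the keeper's centre, so the result is the same.

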